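Bring up the pumping station at its controller

TASK

Start the pumps at the grey pump controller by pressing with the fingertips, in this order: rock the mains rocker over so that its raised end is fully down, then press the square key (backing pump) fully in, then press the small round key (turbo pump) fully in; all three stay as you leave them. Do not press the mushroom-headed stop button, and do not pick up or shift any of the loose things lying around.

Things in the scene. Friction and masses are not known exactly. Their poses are not given: they have to be found in the camera images.
- controller: Grey enclosure fixed to the worktop, 190 (x) x 290 (y) x 45 mm high; origin at the centre of its underside, x to its back, y to its left. Rocker, square key, round key and stop button stand in one row 43 mm in front of its centre, at y = +96, +32, -32, -96 mm, in any order. A read-out hood rises 23 mm above the top at the back left (x 29 to 91, y 10 to 134 mm).
- rocker (a joint): Angle of the rocker, rad: about 0 (up to 0.04) = off, with the end nearer the controller's front edge raised; 0.36 = fully over (mechanical stop), that end down and the back end up. Held by friction in any position: about 3 N at the raised end moves it, and it stays where it is left.
- rocker_raised_end (a point): Place to press: on top of the white rocker plate (68 mm front to back x 28 mm wide), on its centre line, 26 mm in front of its cross axle. The axle runs along the controller's y axis, 14 mm above the enclosure's top. This point is about 22 mm above the top at the start, 13 mm when fully over; side rails reach 12 mm. Keep the fingers in front of the axle.
- square_key (a joint): Travel of the square key, m: 0 = out, 0.008 = fully in (mechanical stop). Held by friction: about 4 N moves it, and it stays where it is left.
- square_key_top (a point): Centre of the top of the white square key, 24 x 24 mm, its top 20 mm above the enclosure's top when out, 12 mm when fully in; the aluminium collar round it reaches 8 mm.
- round_key (a joint): Travel of the round key, m: 0 = out, 0.008 = fully in (mechanical stop). Held by friction: about 4 N moves it, and it stays where it is left.
- round_key_top (a point): Centre of the flat top of the small white round key, 24 mm in diameter, its top 20 mm above the enclosure's top when out, 12 mm when fully in; the aluminium collar round it reaches 8 mm.
- stop_head (a joint): Travel of the mushroom-headed stop button, m: 0 = out, 0.005 = pressed; sprung, about 3 N starts it and 7 N bottoms it. Not to be pressed.
- stop_head_top (a point): Centre of the top of the white mushroom head of the stop button, domed, 39 mm in diameter, 25 mm above the enclosure's top.
- kapton_roll: Loose roll of amber film tape, 64 mm in diameter, 13 mm thick, lying on the back right of the controller's top; origin under its centre.
- kf_clamp: Loose metal pipe clamp with a wing nut, 57 x 88 x 17 mm, on the worktop left of the controller; origin under its centre.
- cf_blank: Loose round steel blank flange, 70 mm in diameter, 13 mm thick, on the worktop right of the controller; origin under its centre.
- vial_1: Loose glass vial with a black cap, 19 mm in diameter, 58 mm tall, standing on the worktop behind the controller; origin under its centre.
- screwdriver_small: Loose small screwdriver with a blue handle, 124 mm long, 17 mm thick, lying on the worktop in front of the controller; origin under its centre.

How it is judged:
On the way, in this order (a step that is already met when the one before it is completed fails the run):
1. the rocker is fully over (value of joint rocker above 0.29 rad), for 0.1 s.
2. then the square key is fully in (value of joint rocker above 0.29 rad and value of joint square_key above 0.006 m), for 0.1 s.
3. then the round key is fully in (all of step 2 and value of joint round_key above 0.006 m), for 0.1 s.
At the end, for the whole second after the job is handed in: The rocker stands past 0.29 of its 0.36 rad, the square and the round key are each in by more than 6 of their 8 mm, and the stop button is out (all of step 3 and value of joint stop_head below 0.001 m); the robot touches nothing.
It fails at once if the stop button is pressed (more than 2 mm) (value of joint stop_head above 0.002 m).
It fails at once if the round key is pressed before the square key (value of joint round_key above 0.004 m and value of joint square_key below 0.004 m).
It fails at once if a key is pressed before the rocker is over (value of joint rocker below 0.2 rad and value of joint any of square_key, round_key above 0.004 m).
It fails at once if a loose thing is shifted by more than 25 mm (distance of any of kapton_roll, kf_clamp, cf_blank, vial_1, screwdriver_small from where it was at the start of the episode above 0.025 m).
It fails at once if a loose thing is lifted (more than about 15 mm) (height (world z) of kapton_roll above 0.06 m or height (world z) of any of kf_clamp, cf_blank, vial_1, screwdriver_small above 0.018 m).
It also fails if it takes over 42 s, if anything falls off the work surface, if the arm or the gripper's body presses on something with over 40 N, if the wrist force passes 120 N, or if a joint passes its speed limit or range.

ROBOT

A 6-joint arm with a two-finger parallel gripper is mounted at the origin on a cart in front of the work surface, level with it; the furniture and walls round the work are solid. World frame = base frame: x ahead of the robot, y to its left, z up, the work surface at z = 0. Lengths are in m, angles in rad, forces in N, time in s.
With the tool pointing down it reaches from about 0.25 to 0.775 m from the base axis. Payload 4 kg.
Tool frame: the origin (TCP) lies on the centre line of the jaws, within the pads' length; the fingertips stand 25 mm ahead of it and the grasp point (between the pads) lies 6 mm ahead of it; z points along the fingers, y is the line along which they close (so a half turn about z gives the same grasp; the last joint's range is limited). The gripper opens to 94 mm and grips with 3 to 60 N. Pads are 16 mm wide; open, the fingers measure 119 mm over their backs; the gripper's body (75 mm by 177 mm) begins 78 mm behind the grasp point.
Start: joints at [-0.103, 0.087, 1.371, -0, 1.684, -0.103], TCP at [0.55, -0, 0.203] pointing down, gripper open.
Joint ranges: [-3.1, 3.1], [-0.76, 2.03], [0.27, 2.55], [-1.08, 4.22], [0.17, 2.65], [-2.57, 2.57]. Speed limits (rad/s): [2.79, 2.79, 3.14, 3.14, 3.14, 3.14].

INTERFACE

Orientations are given as [roll, pitch, yaw] about the fixed x, y, z axes, in that order (R = Rz(yaw) Ry(pitch) Rx(roll)).
In Python, from bench import robot, imaging gives the robot as it stands. The module is installed in compiled form; this text tells all that it offers.
- The arm moves only by the tool drive_tool, never from a script. Its argument "series" is a list of rows, each a list of 3 entries, a list of its own where there are three numbers: the finger opening in m, from 0 to 0.094, then the shift along the tool's x, y, z in m, then the turn, a rotation vector about the tool's x, y, z in rad. A call has 1 to 5 rows; each row is the pose to reach, as a shift and turn from the pose commanded when the call began, along the tool's axes at that moment; what a row does not reach only later rows make up. A row lasts 1/8 s, in which the tool goes at most 62.5 mm and 10.7 degrees, less where a joint would pass 70% of its speed; a pose out of reach is approached as far as the arm can. A call with a gripper value outside its range is refused whole. The fingers move at their own pace and stop on an object; the grip force is fixed at half the most. Time passes only in rows, so rows that repeat a pose let the fingers close. It gives the time, the measured TCP pose, the force, the opening and the grip force at its end, in the units of the state.
- robot.get_obs(): the state, without advancing time (a new reading comes with each control period).
- imaging.snapshot(name): name is "scene" or "side" or "wrist"; returns the picture (420x560x3 uint8, red, green, blue); there is no depth.
- imaging.get_calibration(name): a dict with "intrinsics" (3x3 intrinsics, pixels), "k1" (the pictures are not rectified: a ray, as slopes to the right and down, at radius r is drawn at 1 + k1 r^2 times it, then the intrinsics apply), "position" and "rotation" of the camera in the world. Camera axes: x right, y up, looking along -z (the intrinsics and any distortion apply to the point x, -y, -z); pixel columns grow to the right and rows downward; lengths in m; the calibration is good to about 2 mm. A picture is of the moment at which its call begins: read the wrist's pose just before it. get_calibration takes no time and is no camera call; for the wrist camera it gives the pose at the moment of the call.
- robot.close_job(): hands the job in; it is judged then, once.
The state is a dict: "time": time; "joint_positions": joint angles; "qvel": joint speeds; "joint_torque": joint torques, N m; "tool_pos": TCP position; "ee_rot": TCP orientation; "wrist_force": force on the tool from outside, world axes, zero at the start; "wrist_torque": the same for the moment, N m; "width": finger opening in m; "finger_force": force on a finger pad.
Only numpy, scipy, OpenCV 4.12 (cv2) and the standard library are available. Lean on these libraries where they do the work, as an engineer would, in place of code of your own. Each camera call takes 0.05 s, during which the arm holds its last target. There are 200 camera calls.

## Working session

There is one attempt and no reset: what is moved stays moved. The work goes in short steps, Python scripts to look and compute and a tool call to move; the robot and the scene stay as the last step left them, time stands still between calls to the robot, and variables do not carry over. Pictures are saved under pics/ and viewed, at most 10 in all, crops included, and the job is handed in when it is done.

Besides the shell and the picture viewer there is one more tool, called after "Request:" as a command line: name --argument value ..., lists and objects as JSON in quotes. drive_tool: Moves the arm, as the interface text tells. Its arguments: {"type":"object","properties":{"series":{"type":"array"}},"required":["series"]}

```bash
mkdir -p pics; python3 - <<'E'
from bench import robot, imaging
import cv2
for n in ["scene","wrist"]:
    c=imaging.get_calibration(n)
    cv2.imwrite(f"pics/{n}0.png",imaging.snapshot(n)[:,:,::-1])
    print(n,c)
o=robot.get_obs(); print(o["tool_pos"],o["ee_rot"],o["time"],o["width"])
E
```

```text
scene {'intrinsics': array([[508.91278405,   0.        , 277.46928805],
       [  0.        , 508.91278405, 212.12539923],
       [  0.        ,   0.        ,   1.        ]]), 'k1': -0.17747229049082544, 'position': array([ 0.14317359, -0.70394695,  0.75106235]), 'rotation': array([ 0.90954966,  0.00170038, -0.54354756])}
wrist {'intrinsics': array([[345.6079622 ,   0.        , 277.86686685],
       [  0.        , 345.6079622 , 206.56176826],
       [  0.        ,   0.        ,   1.        ]]), 'k1': -0.019850944288073123, 'position': array([0.55017828, 0.07849128, 0.38329389]), 'rotation': array([-2.74945341e-01,  2.55944102e-03,  1.64815822e-05])}
[5.49510911e-01 3.78611631e-05 2.01899138e-01] [-3.13958097e+00 -2.02348978e-04  1.57078717e+00] 0.1 0.09390154556401059
```

View pics/scene0.png

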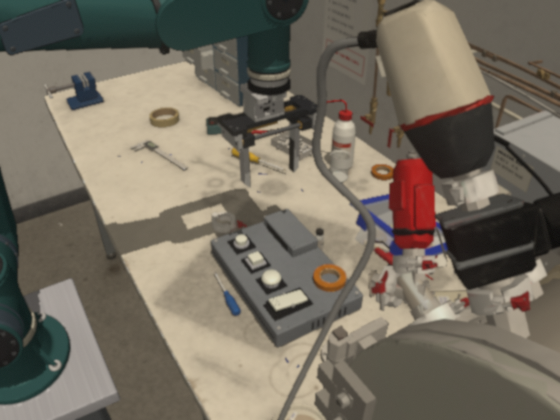

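View pics/wrist0.png

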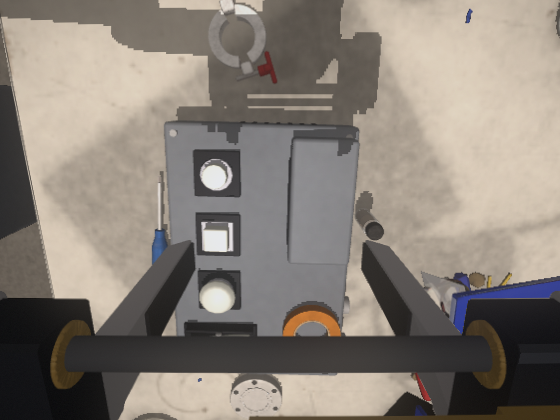

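The wrist view shows the row, from +y: round key (215,175), square key (216,236), stop button (217,295), with the rocker half hidden at (220,325). The scene view shows the rocker at (290,300).

```bash
cat > h.py <<'E'
import numpy as np, cv2
from scipy.spatial.transform import Rotation as R
from bench import robot, imaging
def ray(c,uv,z):
    K=c["intrinsics"]; d=np.array([c["k1"],0,0,0,0.])
    p=cv2.undistortPoints(np.array([[uv]],float),K,d)[0,0]
    v=R.from_euler("xyz",c["rotation"]).apply([p[0],-p[1],-1])
    o=c["position"]; return o+v*(z-o[2])/v[2]
def whites(im,box,th):
    x0,y0,x1,y1=box
    m=(im[y0:y1,x0:x1].min(2)>th).astype(np.uint8)
    n,l,s,ce=cv2.connectedComponentsWithStats(m)
    return [(ce[i]+[x0,y0],s[i]) for i in range(1,n) if s[i,4]>60]
E
python3 - <<'E'
from h import *
for n,box in [("wrist",(190,145,245,320)),("scene",(228,228,315,318))]:
    im=cv2.imread(f"pics/{n}0.png"); c=imaging.get_calibration(n)
    for th in (170,200,225):
        for ce,s in whites(im,box,th): print(n,th,ce.round(1),s,ray(c,ce,.065).round(4))
c=imaging.get_calibration("wrist")
for uv in [(165,123),(358,128)]: print(ray(c,uv,.045).round(4))
im=cv2.imread("pics/scene0.png")[220:350,200:370]
cv2.imwrite("pics/s1.png",cv2.resize(im,None,fx=4.5,fy=4.5,interpolation=cv2.INTER_CUBIC))
im=cv2.imread("pics/wrist0.png")[110:390,140:390]
cv2.imwrite("pics/w1.png",cv2.resize(im,None,fx=2.1,fy=2.1,interpolation=cv2.INTER_CUBIC))
E
```

```text
wrist 170 [215.4 176.8] [ 11  16  31  29 593] [0.491  0.0176 0.065 ]
wrist 170 [216.8 239.1] [ 12  77  31  30 657] [ 0.4893 -0.0446  0.065 ]
wrist 170 [216.1 299.7] [ 11 142  31  26 625] [ 0.4853 -0.1119  0.065 ]
wrist 200 [215.1 177.4] [ 12  20  30  25 500] [0.4907 0.0169 0.065 ]
wrist 200 [230.3 236.2] [38 78  4 28 64] [ 0.5027 -0.0416  0.065 ]
wrist 200 [214.8 240.5] [ 13  86  24  21 461] [ 0.4872 -0.0462  0.065 ]
wrist 200 [215.9 300.1] [ 13 143  27  24 502] [ 0.4851 -0.1123  0.065 ]
wrist 225 [213.9 177.1] [ 14  22  21  22 365] [0.4896 0.0173 0.065 ]
wrist 225 [215.1 240.5] [ 15  86  21  20 407] [ 0.4875 -0.0462  0.065 ]
wrist 225 [218.2 297.1] [ 23 146  11  13  97] [ 0.4876 -0.1089  0.065 ]
scene 170 [271.5 277.1] [ 37  44  14  11 123] [ 0.4851 -0.1141  0.065 ]
scene 170 [289.7 299. ] [ 48  64  29  16 238] [ 0.4848 -0.1792  0.065 ]
[0.4415 0.066  0.045 ]
[0.6261 0.0612 0.045 ]
```

View pics/s1.png

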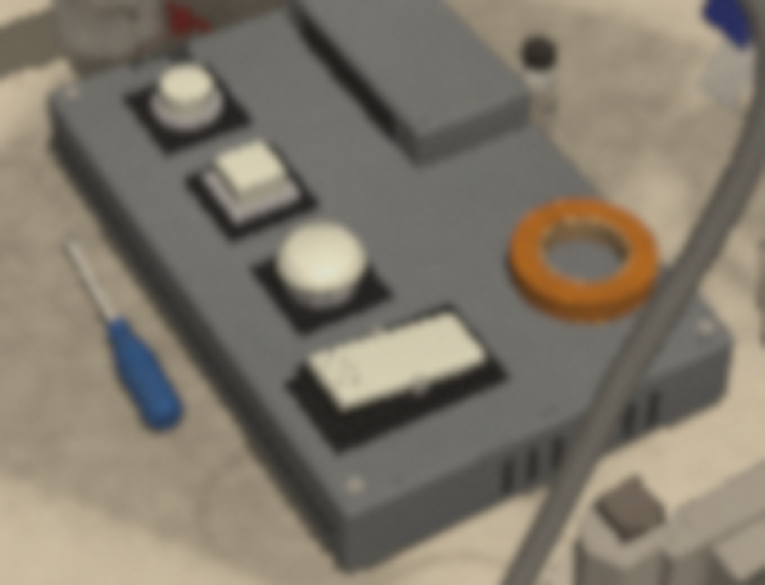

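View pics/w1.png

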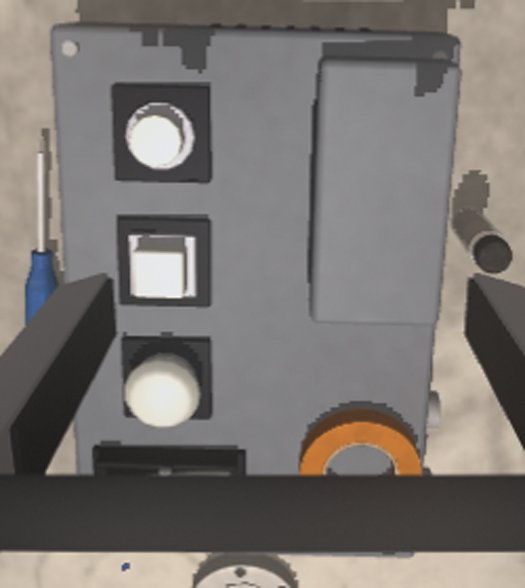

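Positions from the images: round key (0.490, 0.017), square key (0.488, -0.046), stop button (0.486, -0.110), rocker end about (0.457, -0.174). The controller is yawed about -0.03 rad. In the tool frame, +x is world +y, +y is world +x and +z is down. I'll close the fingers and go above the rocker end.

Request:
drive_tool --series '[[0,[-0.045,-0.024,0.0],[0,0,0]],[0,[-0.09,-0.048,0.02],[0,0,0]],[0,[-0.135,-0.07,0.04],[0,0,0]],[0,[-0.174,-0.093,0.07],[0,0,0]],[0,[-0.174,-0.093,0.07],[0,0,0]]]'

```text
time: 0.72
tool_pos: [0.4537, -0.175, 0.1296]
ee_rot: [-3.135, -0.003, 1.566]
wrist_force: [0.6, -1.0, -0.8]
width: 0.0474
finger_force: 0.0
```

```bash
python3 - <<'E'
from h import *
o=robot.get_obs(); print(o["time"],o["tool_pos"],o["ee_rot"],o["width"],o["wrist_force"])
a=imaging.snapshot("scene")[190:360,190:390,::-1]
b=imaging.snapshot("wrist")[:,:,::-1]
cv2.imwrite("pics/m2.png",np.hstack([cv2.resize(a,(400,340)),cv2.resize(b,(400,300))[:300] if 0 else cv2.resize(b,(400,340))]))
E
```

```text
0.725 [ 0.45373052 -0.17503942  0.12959969] [-3.13528743e+00 -2.74477948e-03  1.56606729e+00] 0.04742965730270335 [ 0.63869584 -1.0321471  -0.75753524]
```

View pics/m2.png

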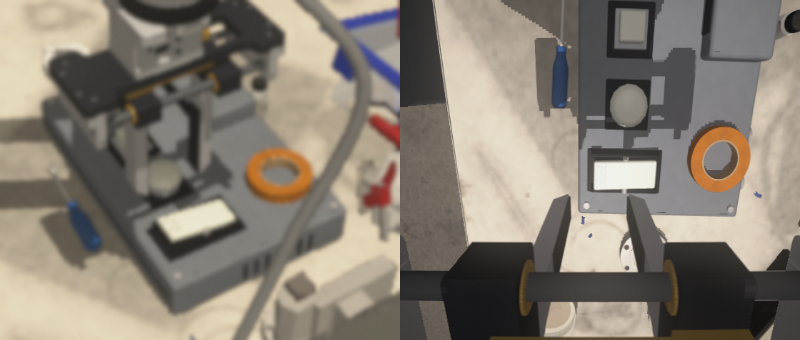

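Left half: the fingers are above the rocker but still closing. Right half (wrist view): the rocker plate is clear at about (593–656, 160–190) in the composite. I'll let the fingers close, then measure it.

Request:
drive_tool --series '[[0,[0,0,0],[0,0,0]],[0,[0,0,0],[0,0,0]],[0,[0,0,0],[0,0,0]],[0,[0,0,0],[0,0,0]]]'

```text
time: 1.32
tool_pos: [0.4573, -0.1737, 0.1332]
ee_rot: [3.141, 0.0, 1.572]
wrist_force: [-0.7, -0.1, -0.2]
width: 0.0017
finger_force: 0.0
```

```bash
python3 - <<'E'
from h import *
o=robot.get_obs(); c=imaging.get_calibration("wrist"); im=imaging.snapshot("wrist")
print(o["time"],o["tool_pos"],o["width"])
for th in (150,190):
  for ce,s in whites(im,(255,190,375,245),th): 
    print(th,ce.round(1),s, ray(c,ce,.062).round(4)); x,y,w,h=s[:4]; x+=255;y+=190
    print(ray(c,(x,y+h/2),.068).round(4),ray(c,(x+w,y+h/2),.056).round(4))
E
```

```text
1.325 [ 0.45732821 -0.17369582  0.13322452] 0.001741529360952689
150 [310.9 216. ] [  14    4   87   45 2896] [ 0.4829 -0.174   0.062 ]
[ 0.4509 -0.1726  0.068 ] [ 0.5189 -0.1763  0.056 ]
190 [310.9 216.5] [  14   11   86   38 2689] [ 0.4829 -0.1744  0.062 ]
[ 0.4509 -0.1753  0.068 ] [ 0.5183 -0.1792  0.056 ]
```

The fingers are on the press point: the axle is at about x 0.4835, so the target is x 0.4575, y -0.174. Pressing down.

Request:
drive_tool --series '[[0,[0,0,0.036],[0,0,0]],[0,[0,0,0.041],[0,0,0]],[0,[0,0,0.045],[0,0,0]],[0,[0,0,0.048],[0,0,0]],[0,[0,0,0.05],[0,0,0]]]'

```text
time: 2.0
tool_pos: [0.4575, -0.1743, 0.0837]
ee_rot: [3.14, 0.001, 1.571]
wrist_force: [-0.4, 0.2, -0.1]
width: 0.0007
finger_force: 0.0
```

Request:
drive_tool --series '[[0,[0,0,0.002],[0,0,0]],[0,[0,0,0.003],[0,0,0]],[0,[0,0,0.003],[0,0,0]]]'

```text
time: 2.38
tool_pos: [0.457, -0.174, 0.08]
ee_rot: [3.142, -0.0, 1.571]
wrist_force: [0.4, -0.0, 0.2]
width: 0.0005
finger_force: 0.0
```

No force yet, so I'll look.

```bash
python3 - <<'E'
from h import *
a=imaging.snapshot("scene")[200:350,200:360,::-1]
b=imaging.snapshot("side")[:,:,::-1]
cv2.imwrite("pics/m3.png",np.hstack([cv2.resize(a,(400,375)),cv2.resize(b,(400,375))]))
E
```

```text
(no output)
```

View pics/m3.png

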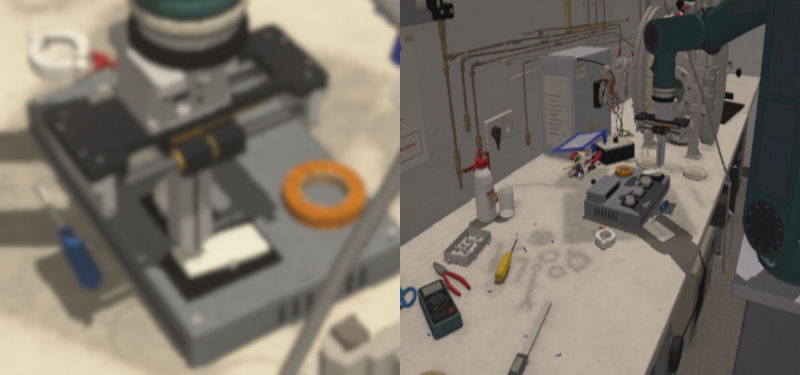

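The left half shows the fingers on the front part of the plate, which looks partly rocked. Pressing further until the force rises.

Request:
drive_tool --series '[[0,[0,0,0.002],[0,0,0]],[0,[0,0,0.003],[0,0,0]],[0,[0,0,0.003],[0,0,0]]]'

```text
time: 2.85
tool_pos: [0.4569, -0.1739, 0.0768]
ee_rot: [-3.141, -0.0, 1.571]
wrist_force: [-0.3, 0.4, -0.5]
width: 0.0002
finger_force: 0.0
```

Request:
drive_tool --series '[[0,[0,0,0.001],[0,0,0]],[0,[0,0,0.003],[0,0,0]]]'

```text
time: 3.1
tool_pos: [0.4571, -0.1741, 0.074]
ee_rot: [3.141, 0.0, 1.571]
wrist_force: [-0.5, -0.2, 0.8]
width: 0.0004
finger_force: 0.0
```

```bash
python3 - <<'E'
from h import *
o=robot.get_obs(); print(o["tool_pos"],o["joint_torque"])
c=imaging.get_calibration("scene"); a=np.ascontiguousarray(imaging.snapshot("scene")[:,:,::-1])
def proj(p):
    q=R.from_euler("xyz",c["rotation"]).inv().apply(np.array(p)-c["position"]); q=q*[1,-1,-1]
    return cv2.projectPoints(q[None],np.zeros(3),np.zeros(3),c["intrinsics"],np.array([c["k1"],0,0,0,0.]))[0].ravel()
k=6;x0,y0=235,230
b=cv2.resize(a[y0:y0+95,x0:x0+130],None,fx=k,fy=k,interpolation=cv2.INTER_CUBIC)
t=o["tool_pos"]-[0,0,.025]
for p,col in [(t,(0,0,255)),((.4575,-.174,.067),(0,255,0)),((.4835,-.174,.06),(255,0,0))]:
    u=((proj(p)-[x0,y0]+.5)*k).astype(int); print(u); cv2.circle(b,tuple(map(int,u)),4,col,-1)
cv2.imwrite("pics/m4.png",b)
E
```

```text
[ 0.4571274  -0.17406717  0.07401075] [ 1.29649794e-03 -2.92378879e+01 -2.85871410e+01  5.82472316e-02
  7.96808582e-02 -7.91866540e-06]
[244 477]
[244 436]
[318 419]
```

View pics/m4.png

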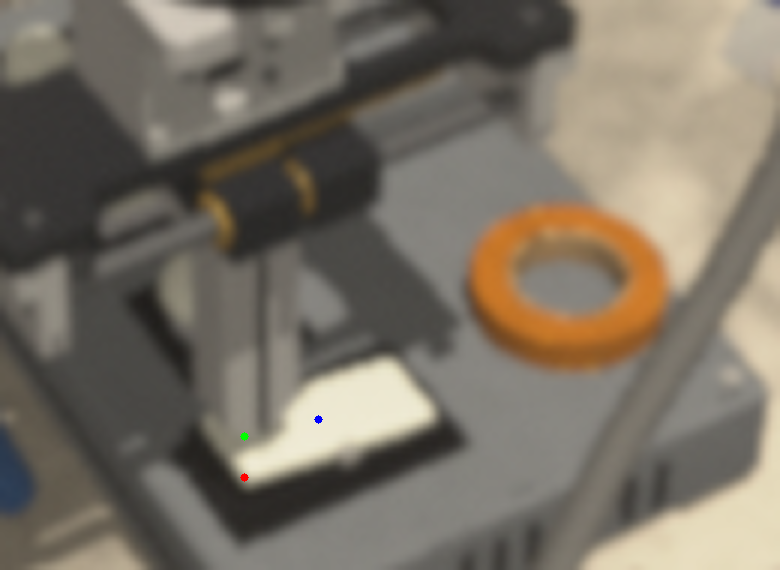

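The finger's bottom edge appears higher than the projected tip (red), with the plate's near edge uncovered. I'll cross-check in the wrist view.

```bash
python3 - <<'E'
from h import *
o=robot.get_obs()
c=imaging.get_calibration("wrist"); a=np.ascontiguousarray(imaging.snapshot("wrist")[:,:,::-1])
def proj(p):
    q=R.from_euler("xyz",c["rotation"]).inv().apply(np.array(p)-c["position"]); q=q*[1,-1,-1]
    return cv2.projectPoints(q[None],np.zeros(3),np.zeros(3),c["intrinsics"],np.array([c["k1"],0,0,0,0.]))[0].ravel()
print(c["position"]-o["tool_pos"])
k=3;x0,y0=180,170
b=cv2.resize(a[y0:y0+200,x0:x0+260],None,fx=k,fy=k,interpolation=cv2.INTER_CUBIC)
for d,col in [(.025,(0,0,255)),(.008,(0,255,0))]:
  for dx in (-.0125,.0125):
    u=((proj(o["tool_pos"]+[dx,.008,-d])-[x0,y0]+.5)*k).astype(int); print(u); cv2.circle(b,tuple(map(int,u)),4,col,-1)
cv2.imwrite("pics/m5.png",b)
E
```

```text
[0.00039686 0.07843438 0.18146575]
[234 167]
[353 167]
[229 195]
[358 195]
```

View pics/m5.png

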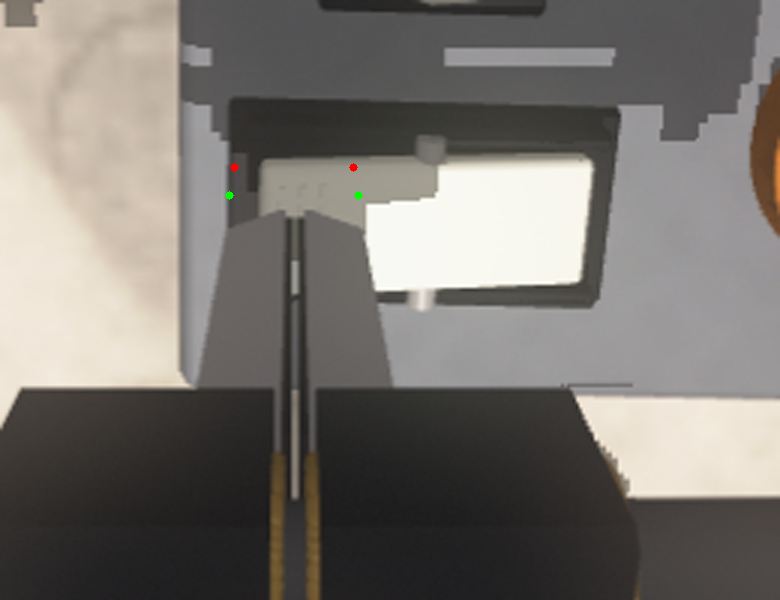

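Both views put the real fingertips higher than 25 mm ahead of the TCP would give, with x and y good. So there is no contact yet. I'll descend in small steps and watch the force.

Request:
drive_tool --series '[[0,[0,0,0.002],[0,0,0]],[0,[0,0,0.004],[0,0,0]]]'

```text
time: 3.45
tool_pos: [0.457, -0.174, 0.0699]
ee_rot: [3.142, -0.0, 1.571]
wrist_force: [0.6, 1.0, 0.1]
width: 0.0
finger_force: 0.0
```

Request:
drive_tool --series '[[0,[0,0,0.002],[0,0,0]],[0,[0,0,0.003],[0,0,0]]]'

```text
time: 3.7
tool_pos: [0.4569, -0.174, 0.0668]
ee_rot: [-3.141, -0.0, 1.571]
wrist_force: [-0.2, 0.5, 1.0]
width: 0.0008
finger_force: 0.0
```

Request:
drive_tool --series '[[0,[0,0,0.002],[0,0,0]],[0,[0,0,0.003],[0,0,0]]]'

```text
time: 3.95
tool_pos: [0.457, -0.174, 0.0642]
ee_rot: [3.142, 0.0, 1.571]
wrist_force: [-1.5, -0.4, 2.8]
width: 0.0009
finger_force: 1.3
```

Contact at TCP z ≈ 0.066, so the fingertips are effectively level with the TCP. Continuing the press.

Request:
drive_tool --series '[[0,[0,0,0.002],[0,0,0]],[0,[0,0,0.004],[0,0,0]]]'

```text
time: 4.2
tool_pos: [0.4566, -0.1741, 0.06]
ee_rot: [-3.141, 0.0, 1.571]
wrist_force: [-2.8, -0.2, 3.0]
width: 0.0003
finger_force: 1.6
```

Request:
drive_tool --series '[[0,[0,0,0.001],[0,0,0]],[0,[0,0,0.002],[0,0,0]]]'

```text
time: 4.45
tool_pos: [0.4568, -0.1741, 0.0579]
ee_rot: [-3.141, 0.0, 1.571]
wrist_force: [-2.2, 0.8, 3.9]
width: 0.0007
finger_force: 1.7
```

Request:
drive_tool --series '[[0,[0,0,0.001],[0,0,0]],[0,[0,0,0.002],[0,0,0]]]'

```text
time: 4.7
tool_pos: [0.4569, -0.1741, 0.0559]
ee_rot: [-3.141, 0.0, 1.571]
wrist_force: [-2.9, 0.4, 2.7]
width: 0.0005
finger_force: 1.7
```

Request:
drive_tool --series '[[0,[0,0,0.001],[0,0,0]],[0,[0,0,0.002],[0,0,0]]]'

```text
time: 4.95
tool_pos: [0.4569, -0.1741, 0.0554]
ee_rot: [-3.141, 0.0, 1.571]
wrist_force: [-6.8, 1.3, 13.1]
width: 0.0
finger_force: 6.9
```

The rocker has hit its stop (13 N, about 9.5 mm of travel). Lifting, then going over the stop button to the square key.

Request:
drive_tool --series '[[0,[0,0,-0.05],[0,0,0]],[0,[0.05,0.012,-0.05],[0,0,0]],[0,[0.1,0.024,-0.05],[0,0,0]],[0,[0.128,0.031,-0.05],[0,0,0]],[0,[0.128,0.031,-0.05],[0,0,0]]]'

```text
time: 5.58
tool_pos: [0.4888, -0.0442, 0.1036]
ee_rot: [3.14, -0.001, 1.574]
wrist_force: [0.2, -0.2, -0.0]
width: 0.0003
finger_force: 0.0
```

```bash
python3 - <<'E'
from h import *
o=robot.get_obs(); c=imaging.get_calibration("wrist"); im=imaging.snapshot("wrist")
a=imaging.snapshot("scene")
cv2.imwrite("pics/m6.png",np.hstack([cv2.resize(a[200:350,200:360,::-1],(400,375)),cv2.resize(im[:,:,::-1],(400,375))]))
print(o["time"],o["tool_pos"],o["wrist_force"])
for ce,s in whites(im,(190,20,400,330),150): print(ce.round(1),s,ray(c,ce,.065).round(4))
E
```

```text
5.575 [ 0.48877179 -0.04418373  0.10364637] [ 0.20990388 -0.22466403 -0.02187629]
[375.5  34.9] [ 158    0   52   31 1470] [0.5456 0.0765 0.065 ]
[354.4 135.5] [137  94  49  32 694] [0.5368 0.0186 0.065 ]
[199.8 229.6] [   0  131   18  148 1360] [ 0.4363 -0.0441  0.065 ]
[225.9 163.1] [ 18 141  36   6 185] [0.4557 0.001  0.065 ]
[348.6 164.1] [136 142  49   5 228] [0.5342 0.0006 0.065 ]
[227.6 235.4] [  18  159   58  119 4334] [ 0.455  -0.0482  0.065 ]
[341.7 239.1] [ 112  159   98  119 7690] [ 0.5325 -0.0506  0.065 ]
[393.  235.5] [194 178  16  67 777] [ 0.5673 -0.048   0.065 ]
[273.9 228.3] [  63  186   46   42 1242] [ 0.4864 -0.0431  0.065 ]
```

View pics/m6.png

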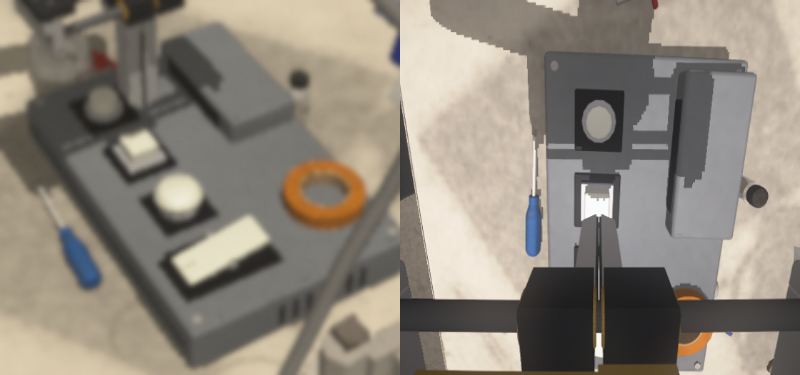

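The rocker is over: its back end is up, at about (260,230) in the left half. The closed fingers sit over the square key, at about (598,205) in the right half. Descending.

Request:
drive_tool --series '[[0,[0,0,0.02],[0,0,0]],[0,[0,0,0.035],[0,0,0]],[0,[0,0,0.04],[0,0,0]],[0,[0,0,0.043],[0,0,0]]]'

```text
time: 6.18
tool_pos: [0.4874, -0.0466, 0.0611]
ee_rot: [-3.14, 0.0, 1.57]
wrist_force: [-2.9, -1.0, 3.9]
width: 0.0005
finger_force: 1.9
```

Request:
drive_tool --series '[[0,[0,0,0.002],[0,0,0]],[0,[0,0,0.003],[0,0,0]]]'

```text
time: 6.42
tool_pos: [0.4882, -0.0464, 0.0586]
ee_rot: [3.141, 0.001, 1.571]
wrist_force: [-3.6, -1.5, 4.5]
width: 0.0004
finger_force: 1.9
```

Request:
drive_tool --series '[[0,[0,0,0.002],[0,0,0]],[0,[0,0,0.003],[0,0,0]]]'

```text
time: 6.68
tool_pos: [0.4884, -0.0463, 0.0552]
ee_rot: [3.141, 0.001, 1.571]
wrist_force: [-2.1, -1.5, 3.5]
width: 0.0004
finger_force: 1.9
```

Request:
drive_tool --series '[[0,[0,0,0.001],[0,0,0]],[0,[0,0,0.002],[0,0,0]]]'

```text
time: 6.92
tool_pos: [0.4885, -0.0463, 0.0546]
ee_rot: [3.14, 0.001, 1.571]
wrist_force: [-5.8, -1.9, 13.2]
width: 0.0003
finger_force: 6.7
```

Request:
drive_tool --series '[[0,[0,0,0.001],[0,0,0]],[0,[0,0,0.002],[0,0,0]]]'

```text
time: 7.18
tool_pos: [0.4886, -0.0463, 0.0545]
ee_rot: [3.14, 0.001, 1.571]
wrist_force: [-8.9, -0.1, 22.3]
width: 0.0001
finger_force: 10.9
```

The square key is bottomed. On to the round key.

Request:
drive_tool --series '[[0,[0,0,-0.045],[0,0,0]],[0,[0.035,0.001,-0.045],[0,0,0]],[0,[0.063,0.002,-0.045],[0,0,0]],[0,[0.063,0.002,-0.025],[0,0,0]],[0,[0.063,0.002,-0.013],[0,0,0]]]'

```text
time: 7.8
tool_pos: [0.4898, 0.0179, 0.0626]
ee_rot: [-3.141, -0.001, 1.572]
wrist_force: [0.1, -0.2, -0.4]
width: 0.0007
finger_force: 0.0
```

Request:
drive_tool --series '[[0,[0,0,0.002],[0,0,0]],[0,[0,0,0.004],[0,0,0]]]'

```text
time: 8.05
tool_pos: [0.4898, 0.0171, 0.0604]
ee_rot: [-3.141, -0.001, 1.57]
wrist_force: [-2.8, 0.6, 2.8]
width: 0.0006
finger_force: 1.9
```

Request:
drive_tool --series '[[0,[0,0,0.002],[0,0,0]],[0,[0,0,0.004],[0,0,0]]]'

```text
time: 8.3
tool_pos: [0.4899, 0.017, 0.0564]
ee_rot: [3.142, -0.0, 1.571]
wrist_force: [-3.3, 1.2, 3.9]
width: 0.0004
finger_force: 1.9
```

Request:
drive_tool --series '[[0,[0,0,0.002],[0,0,0]],[0,[0,0,0.003],[0,0,0]]]'

```text
time: 8.55
tool_pos: [0.49, 0.017, 0.0546]
ee_rot: [3.141, -0.0, 1.571]
wrist_force: [-7.4, 0.6, 14.0]
width: 0.0007
finger_force: 7.0
```

Bottomed at the same depth. One more small push, then lift.

Request:
drive_tool --series '[[0,[0,0,0.002],[0,0,0]],[0,[0,0,0.002],[0,0,0]],[0,[0,0,-0.05],[0,0,0]],[0,[0,0,-0.1],[0,0,0]],[0,[0,0,-0.13],[0,0,0]]]'

```text
time: 9.18
tool_pos: [0.4918, 0.0165, 0.1858]
ee_rot: [3.136, 0.001, 1.57]
wrist_force: [-0.5, 0.0, -0.1]
width: 0.0005
finger_force: 0.0
```

Request:
drive_tool --series '[[0,[0.05,0,-0.02],[0,0,0]],[0,[0.1,0,-0.02],[0,0,0]],[0,[0.1,0,-0.02],[0,0,0]],[0,[0.1,0,-0.02],[0,0,0]]]'

```text
time: 9.68
tool_pos: [0.4903, 0.1165, 0.2024]
ee_rot: [3.141, 0.001, 1.571]
wrist_force: [0.5, 0.8, -0.1]
width: 0.0002
finger_force: 0.0
```

```bash
python3 - <<'E'
from h import *
a=imaging.snapshot("scene")
cv2.imwrite("pics/m7.png",cv2.resize(a[205:340,205:345,::-1],None,fx=4.4,fy=4.4,interpolation=cv2.INTER_CUBIC))
E
```

```text
(no output)
```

View pics/m7.png

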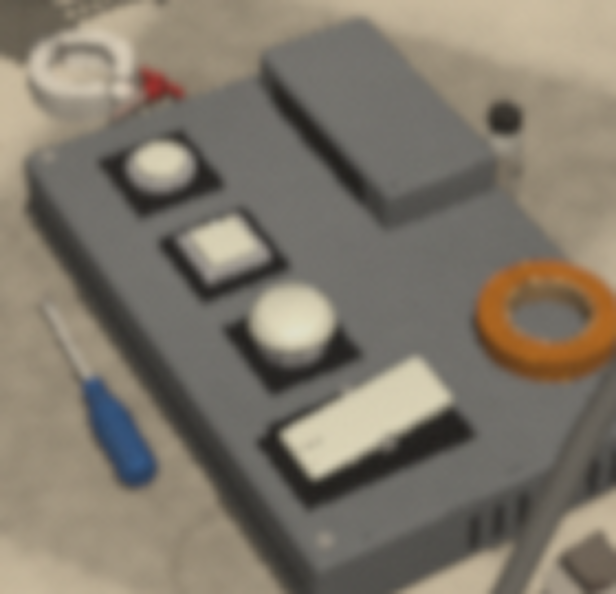

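The round key (160,165) and the square key (228,240) are in, the rocker (370,415) is over, the stop button is out, and nothing loose has moved.

```bash
python3 -c "
from bench import robot
print(robot.close_job())"
```

```text
the job is handed in; nothing more can be done
None
```

The job is handed in: the rocker, square key and round key were each pressed to their stops in that order, the stop button looked untouched, nothing loose looked moved, and the arm ended clear of everything; the hand-in returned no verdict.

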